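# Lock the child-safe cap on the solvent jar

## Robot

A 7-joint arm with a two-finger parallel gripper is mounted at the origin on the work surface. World frame = base frame: x ahead of the robot, y to its left, z up, the work surface at z = 0. Lengths are in m, angles in rad, forces in N, time in s.
With the tool pointing down it reaches from about 0.4 to 0.85 m from the base axis. Payload 10.4 kg.
Tool frame: the origin (TCP) lies between the finger pads; the fingertips stand 25 mm ahead of it and the grasp point (between the pads) lies 6 mm ahead of it; z points along the fingers, x is the direction in which the jaws open and shut, and the axes are right-handed (so a half turn about z gives the same grasp; the last joint's range is limited). The gripper opens to 87 mm and grips with 3 to 60 N. Pads are 19 mm wide; open, the fingers measure 117 mm over their backs; the gripper's body (75 mm by 190 mm) begins 51 mm behind the grasp point.
Start: joints at [-1.317, 0.332, -0.065, 1.46, 0.022, 1.35, -0.088], TCP at [0.171, 0.601, 0.248] pointing down, gripper open.
Joint ranges: [-2.6, 2.6], [-0.5, 2.12], [-1.47, 1.34], [0.16, 2.42], [-1.27, 4.41], [0.06, 2.06], [-2.6, 2.6]. Speed limits (rad/s): [2.22, 2.22, 2.79, 2.79, 3.14, 3.14, 3.14].

## Interface

Orientations are given as a unit quaternion [x, y, z, w].
In Python, from cell import bot gives the robot as it stands.
- The arm moves only by the shell command python3 -m creep 'ROWS'. ROWS is JSON, one flat list of numbers, 7 for each row, row after row: the turn, a rotation vector about the tool's x, y, z as a fraction of full scale, then the shift along the tool's x, y, z as a fraction of full scale, then the opening, from -1 (shut) to 1 (fully open). In form: [wx, wy, wz, dx, dy, dz, gripper, wx, wy, wz, dx, dy, dz, gripper, ...]. A call has 1 to 8 rows; each row is the pose to reach, as a shift and turn from the pose commanded when the call began, along the tool's axes at that moment, turning the shorter way round; what a row does not reach only later rows make up. Full scale, the value 1, is 0.25 m for a shift and 360 degrees for a turn. A row lasts 1/10 s, in which the tool goes at most 50 mm and 8.59 degrees, less where a joint would pass 70% of its speed; a pose out of reach is approached as far as the arm can. A call with a number of a shift or a turn outside -1 to 1 is refused whole. A call with a gripper value outside its range is refused whole. The fingers move at their own pace and stop on an object; the grip force is fixed at half the most. Time passes only in rows, so rows that repeat a pose let the fingers close. It gives the time, the measured TCP pose, the force and the opening at its end, in the units of the state.
- bot.get_state(): the state, without advancing time (a new reading comes with each control period).
- bot.get_image(name): name is "scene" or "side" or "wrist"; returns a dict with "img" (400x640x3 uint8, red, green, blue), "vertical_fov" (degrees; the focal length in pixels is half the picture's height over the tangent of half this angle, whatever the lens; pixels are square), "cx", "cy" (the principal point, pixels), "view" (4x4, takes a point from world to camera coordinates). Camera axes: x right, y down, z forward; pixel columns grow to the right and rows downward; lengths in m; the calibration is good to about 2 mm. A picture is of the moment at which its call begins. There is no depth.
- bot.close_job(): hands the job in, once; it reports no verdict.
The state is a dict: "clock": time; "joint_positions": joint angles; "dq": joint speeds; "tau": joint torques, N m; "eef_pos": TCP position; "tcp_rot": TCP orientation; "force": force on the tool from outside, world axes, zero at the start; "wrist_torque": the same for the moment, N m; "grip_width": opening from 0.0 (shut) to 1.0 (fully open).
Only numpy, scipy, OpenCV 4.12 (cv2) and the standard library are available. Lean on these libraries where they do the work, as an engineer would, in place of code of your own. Each camera call takes 0.05 s, during which the arm holds its last target.

## Task

The orange push-and-turn safety cap is off the amber solvent jar at the craft table. Set it over the jar's neck, feel for where its inner lugs drop into the gaps of the blue collar, press it all the way down against its spring and turn it clockwise to the stop, then let go so that it stays locked on, level. Work gently, never leaning on or wrenching the cap against the jar with more than about 40 N, and leave the other things on the table where they are.

Things in the scene. Friction and masses are not known exactly. Their poses are not given: they have to be found in the camera images.
- cap: Loose orange ribbed safety cap, round, 50 mm outside diameter, 36 mm high, about 60 g, open end down. Origin: centre of its bottom rim, z up; flat closed top (4 mm thick) at 36 mm. Skirt's inner radius 22.5 mm. Two black lugs inside at its +x and -x; black marks on the top and outside show where. A half turn of the cap works the same.
- lug (a point): Centre of the cap's lug on its +x side (the other is opposite). Lugs stand inward from the skirt to radius 18 mm, 8.5 mm wide, from 2 to 7 mm above the rim.
- jar: Amber jar, 54 mm diameter, in a grey holder (96 mm diameter) screwed to the table: it does not move. Origin: centre of the holder's underside on the table, z up along the jar's axis. Its neck carries a blue collar and a black sprung plug. All cap heights below are of the cap's bottom rim above this origin.
- collar_top (a point): Centre of the blue collar's top, 99 mm up, 42 mm across: two ledges, 93 to 99 mm up, with two opposite gaps for the lugs (0.1 rad play each side). The collar's angle is NOT reported: the gaps' line is anywhere within 0.45 rad of the jar's x axis; see or feel it. It sits in rubber and yields 0.25 rad per N m of twist. Cap height 97 mm with lugs on the ledges, 91 mm dropped into the gaps.
- plug_top (a point): Centre of the top of the black sprung plug, 26 mm across, 123 mm up. It pushes the cap up from inside: about 2 N at first touch (cap height 91 mm), growing 0.9 N per mm.
- shoulder (a point): On the jar's axis at its flat shoulder, 80 mm up, the hard bottom of the cap's travel (about 12 N of spring). A tooth hangs from the ledge just clockwise of each gap: the cap can turn only while lower than 83 mm. It turns about 0.9 rad clockwise seen from above, from mid-gap to a hard end stop.
- locked (a point): Where the centre of the cap's rim is when locked, 86 mm up: turned to the stop and let go, the cap rises there, its lugs caught behind the teeth. Let go too early it stays under the teeth at 83 mm or pops back to 91 mm.
- marker: Bystander: white marker pen with red cap, lying, 16 mm thick, 130 mm long; origin at the middle of its underside.
- paint_jar: Bystander: closed paint jar, 56 mm diameter, 75 mm high, green lid; origin under its centre.
- glue_stick: Bystander: white and blue glue stick standing, 29 mm diameter, 90 mm high; origin under its centre.
- plain_lid: Bystander: plain black screw lid, 46 mm diameter, 14 mm high, of another jar; origin under its centre.
- scissors: Bystander: scissors lying, black handles, about 190 mm long; origin at the pivot's underside.
- notebook: Bystander: blue notebook 150 x 210 x 12 mm; origin under its centre.
- stapler: Bystander: red and black stapler 135 x 34 x 55 mm; origin under its centre.
Not all that is in view belongs to the job. Several things look just like the cap: the one meant starts farthest from the robot's base.

How it is judged:
On the way, in this order (a step that is already met when the one before it is completed fails the run):
1. the cap is lifted off the table (height (world z) of cap above 0.06 m), for 0.1 s.
2. the cap sits over the neck with its lugs in the collar's gaps (horizontal distance between cap and jar below 0.004 m and z of cap in the frame of jar between 0.07 and 0.0935 m), for 0.1 s.
3. the cap is pressed down against its spring, below the teeth (horizontal distance between cap and jar below 0.004 m and z of cap in the frame of jar below 0.0832 m), for 0.1 s.
At the end, for the whole second after the job is handed in: The cap is locked on the jar: let go and at rest, centred within 4 mm, level within 0.08 rad, held against the spring by its lugs behind the collar's teeth with its rim 84.2 to 88.2 mm above the jar's underside (unlocked it stands at 91, caught under the teeth at 83) (horizontal distance between cap and jar below 0.004 m and z of cap in the frame of jar between 0.0842 and 0.0882 m and angle between cap's own z axis and vertical below 0.08 rad and linear speed of cap below 0.01 m/s and contact force between the fingers and cap below 0.1 N); the robot touches nothing.
It fails at once if the cap is pushed or wrenched against the jar with more than 45 N (contact force between cap and jar above 45 N).
It fails at once if another thing on the table (marker, paint jar, glue stick, plain lid, scissors, notebook, stapler) is shifted by more than 30 mm (distance of any of marker, paint_jar, glue_stick, plain_lid, scissors, notebook, stapler from where it was at the start of the episode above 0.03 m).
It also fails if it takes over 72 s, if anything falls off the work surface, if the arm or the gripper's body presses on something with over 40 N, if the wrist force passes 120 N, or if a joint passes its speed limit or range.

## Working session

There is one attempt and no reset: what is moved stays moved. The work goes in short steps, Python scripts to look and compute and a shell command to move; the robot and the scene stay as the last step left them, time stands still between calls to the robot, and variables do not carry over. Pictures are saved under pics/ and viewed, and the job is handed in when it is done.

```bash
mkdir -p pics; ls
python3 - <<'E'
from cell import bot
import cv2,numpy as np
s=bot.get_state();print({k:np.round(v,3).tolist() for k,v in s.items()})
for n in ["scene","side","wrist"]:
    d=bot.get_image(n);cv2.imwrite(f"pics/{n}0.png",cv2.cvtColor(d["img"],cv2.COLOR_RGB2BGR))
    print(n,d["vertical_fov"],d["cx"],d["cy"],np.round(d["view"],3).tolist(),[k for k in d])
E
```

```text
pics
{'clock': 0.0, 'joint_positions': [-1.317, 0.333, -0.065, 1.461, 0.022, 1.35, -0.088], 'dq': [-0.001, -0.002, 0.0, 0.0, 0.003, -0.001, -0.002], 'tau': [0.0, -62.326, 0.025, -38.989, -0.061, 0.04, 0.0], 'eef_pos': [0.171, 0.601, 0.247], 'tcp_rot': [0.798, 0.603, -0.001, 0.0], 'force': [0.495, -0.239, 1.049], 'wrist_torque': [-0.028, 0.028, -0.007], 'grip_width': 0.999}
scene 47.964369598214944 317.3698922070503 203.21880472161786 [[0.063, 0.998, -0.002, -0.027], [0.703, -0.046, -0.71, -0.342], [-0.709, 0.043, -0.704, 1.61], [0.0, 0.0, 0.0, 1.0]] ['img', 'vertical_fov', 'cx', 'cy', 'view']
side 45.846095438201445 318.82396254990175 195.22806279960787 [[0.784, -0.621, -0.022, -0.442], [-0.427, -0.513, -0.745, 0.317], [0.451, 0.593, -0.667, 1.251], [0.0, 0.0, 0.0, 1.0]] ['img', 'vertical_fov', 'cx', 'cy', 'view']
wrist 66.53745506830701 316.7918684985533 199.6312458771793 [[0.273, 0.962, -0.001, -0.624], [0.917, -0.26, 0.301, -0.035], [0.289, -0.083, -0.954, 0.392], [0.0, 0.0, 0.0, 1.0]] ['img', 'vertical_fov', 'cx', 'cy', 'view']
```

View pics/scene0.png

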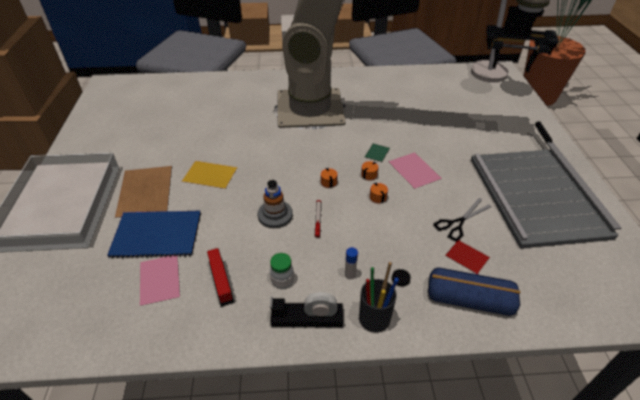

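View pics/side0.png

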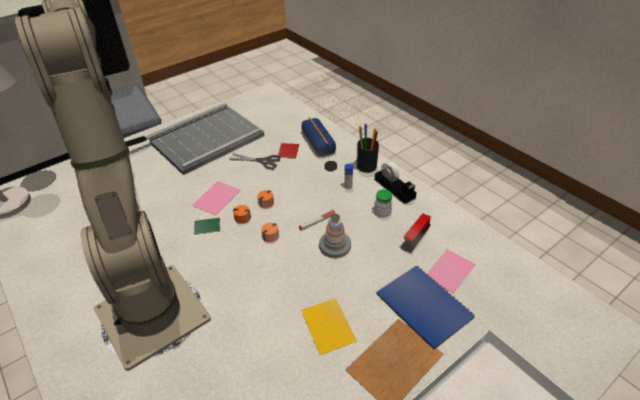

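View pics/wrist0.png

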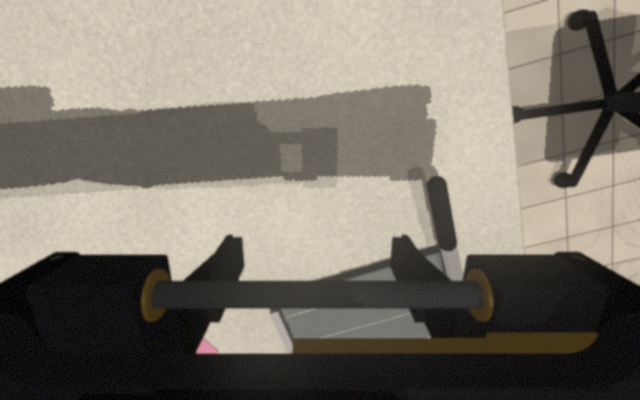

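```bash
cat > h.py <<'E'
from cell import bot
import cv2,numpy as np
def get(n,save=None):
    d=bot.get_image(n); d["bgr"]=cv2.cvtColor(d["img"],cv2.COLOR_RGB2BGR); d["view"]=np.array(d["view"])
    d["f"]=200/np.tan(np.radians(d["vertical_fov"]/2))
    if save: cv2.imwrite("pics/"+save,d["bgr"])
    return d
def proj(d,p):
    c=d["view"][:3,:3]@np.array(p)+d["view"][:3,3]
    return np.array([d["cx"]+d["f"]*c[0]/c[2],d["cy"]+d["f"]*c[1]/c[2]])
def ray(d,uv):
    R=d["view"][:3,:3];t=d["view"][:3,3]
    v=np.array([(uv[0]-d["cx"])/d["f"],(uv[1]-d["cy"])/d["f"],1])
    return -R.T@t,R.T@(v/np.linalg.norm(v))
def plane(d,uv,z):
    o,v=ray(d,uv);return o+v*(z-o[2])/v[2]
def tri(obs):
    A=np.zeros((3,3));b=np.zeros(3)
    for d,uv in obs:
        o,v=ray(d,uv);P=np.eye(3)-np.outer(v,v);A+=P;b+=P@o
    x=np.linalg.solve(A,b)
    res=[np.round(proj(d,x)-uv,1).tolist() for d,uv in obs]
    return x,res
def blobs(bgr,lo,hi,amin=20):
    m=cv2.inRange(cv2.cvtColor(bgr,cv2.COLOR_BGR2HSV),np.array(lo),np.array(hi))
    n,l,st,c=cv2.connectedComponentsWithStats(m)
    return [(c[i].round(1),st[i].tolist()) for i in range(1,n) if st[i][4]>=amin],m
E
python3 - <<'E'
from h import *
S=get("scene");T=get("side")
for nm,d in (("scene",S),("side",T)):
    print(nm,"tcp",proj(d,[.171,.601,.248]),"base",proj(d,[0,0,0]))
    for c,st in blobs(d["bgr"],(4,150,90),(16,255,255))[0]: print(c,st,plane(d,c,.02).round(3), np.linalg.norm(plane(d,c,.02)[:2]).round(3))
def crop(d,x,y,w,h,k,f): cv2.imwrite("pics/"+f,cv2.resize(d["bgr"][y:y+h,x:x+w],None,fx=k,fy=k,interpolation=cv2.INTER_CUBIC))
crop(S,240,140,180,110,4,"cs.png");crop(T,210,170,160,100,4,"ct.png")
E
```

```text
scene tcp [512.92629127  60.3130036 ] base [309.83490848 107.64275686]
[566.6  49.6] [544, 39, 40, 20, 388] [-0.335  1.093  0.02 ] 1.144
[531.9  43.1] [530, 40, 5, 6, 21] [-0.404  0.973  0.02 ] 1.053
[369.8 166.9] [362, 162, 16, 11, 137] [0.363 0.161 0.02 ] 0.397
[328.5 174. ] [321, 169, 16, 12, 144] [0.387 0.035 0.02 ] 0.389
[378.2 189.3] [371, 184, 16, 13, 158] [0.462 0.171 0.02 ] 0.493
[272.8 199.2] [265, 196, 17, 6, 41] [ 0.483 -0.128  0.02 ] 0.5
side tcp [105.22190697 117.65424748] base [151.81928084 314.86744403]
[265.8 196.4] [258, 191, 15, 14, 131] [0.483 0.179 0.02 ] 0.515
[241.1 213.6] [234, 205, 15, 18, 212] [0.377 0.161 0.02 ] 0.409
[269.1 228.5] [262, 223, 15, 12, 119] [0.409 0.049 0.02 ] 0.411
[418.2 348.5] [399, 324, 37, 46, 410] [ 0.461 -0.516  0.02 ] 0.692
[375.8 379.5] [348, 355, 60, 45, 1160] [ 0.328 -0.509  0.02 ] 0.605
```

View pics/cs.png

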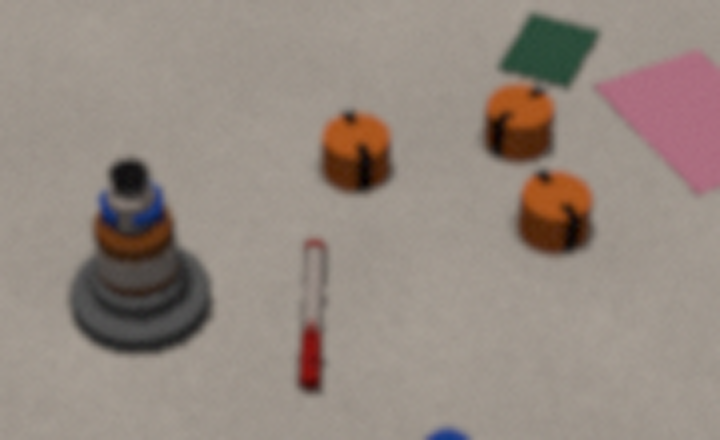

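View pics/ct.png

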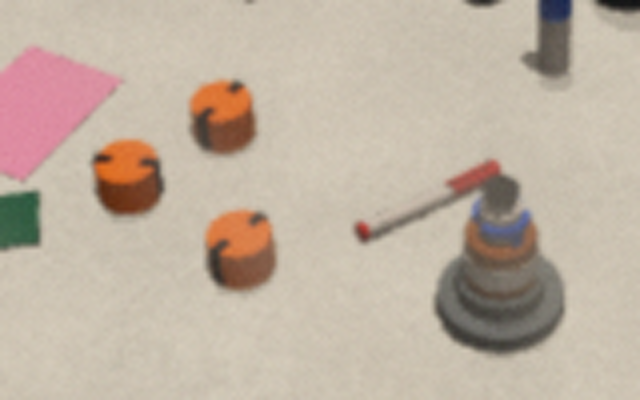

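Run:
```python
from h import *
S=get("scene");T=get("side")
for nm,a,b in (("captop",(379.4,188.2),(265.5,195.3)),("plug",(272.2,182.5),(335,216.5)),("cap2",(369.9,166.8),(241.9,210.3)),("cap3",(329,173.7),(270,228.8))):
    x,r=tri([(S,a),(T,b)]);print(nm,x.round(4),r,np.linalg.norm(x[:2]).round(3))
for u in ((379.4+11/4-2.75,183.8),(379.4+4,192.5)): print("mark",u)
s=bot.get_state();W=get("wrist")
from scipy.spatial.transform import Rotation as R
Rt=R.from_quat(s["tcp_rot"]).as_matrix();print(Rt.round(3),s["eef_pos"])
V=W["view"];c=-V[:3,:3].T@V[:3,3];print("cam in tool",Rt.T@(c-s["eef_pos"]), (Rt.T@V[:3,:3].T).round(3))
```

```text
captop [0.4761 0.1695 0.036 ] [[-0.3, 0.3], [-0.3, -0.2]] 0.505
plug [ 0.5297 -0.1213  0.1241] [[0.0, -0.0], [0.0, 0.0]] 0.543
cap2 [0.38   0.1579 0.0346] [[-0.0, 0.0], [-0.0, -0.0]] 0.411
cap3 [0.4031 0.0347 0.0343] [[-0.2, 0.2], [-0.2, -0.1]] 0.405
mark (379.4, 183.8)
mark (383.4, 192.5)
[[ 0.273  0.962 -0.   ]
 [ 0.962 -0.273 -0.   ]
 [-0.    -0.    -1.   ]] [0.17075913 0.60116967 0.24739859]
cam in tool [-0.00095672 -0.08437539 -0.13709192] [[ 1.     0.     0.   ]
 [-0.     0.954  0.301]
 [-0.    -0.301  0.954]]
```

Candidates for the cap are scene pixels (379,193), (370,170) and (329,178). The amber jar band at (273,199) is also orange-ish. The cap at (379,193) is 0.505 m from the base, against 0.411 and 0.405 for the other two, so it is the one meant. Its top measures 36 mm up and the plug 124 mm, both as expected. I'm moving over it.

```bash
python3 -m creep '[0,0,0,-0.2,0.2,0,1, 0,0,0,-0.4,0.4,0,1, 0,0,0,-0.55,0.65,0,1, 0,0,0,-0.66,0.82,0,1, 0,0,0,-0.66,0.82,0,1, 0,0,0,-0.66,0.82,0,1, 0,0,0,-0.66,0.82,0,1]'
```

```text
clock: 1.1
eef_pos: [0.3247, 0.3847, 0.248]
tcp_rot: [0.799, 0.601, 0.0, 0.0]
force: [-0.2, 0.4, 0.4]
grip_width: 1.001
```

```bash
python3 -m creep '[0,0,0,-0.2,0.2,0,1, 0,0,0,-0.4,0.4,0,1, 0,0,0,-0.55,0.65,0,1, 0,0,0,-0.66,0.82,0,1, 0,0,0,-0.66,0.82,0,1, 0,0,0,-0.66,0.82,0,1, 0,0,0,-0.66,0.82,0,1]'
python3 - <<'E'
from h import *
s=bot.get_state();print(np.round(s["joint_positions"],3),s["eef_pos"])
W=get("wrist","w1.png");print(proj(W,[.4761,.1695,.036]))
E
```

```text
clock: 1.8
eef_pos: [0.476, 0.1712, 0.2475]
tcp_rot: [0.799, 0.602, 0.0, 0.0]
force: [0.1, 0.3, -0.5]
grip_width: 0.997
[-0.763  0.06   0.343  1.788 -0.02   1.298  0.876] [0.47595247 0.17120517 0.24748704]
[316.1551551  179.25082976]
```

View pics/w1.png

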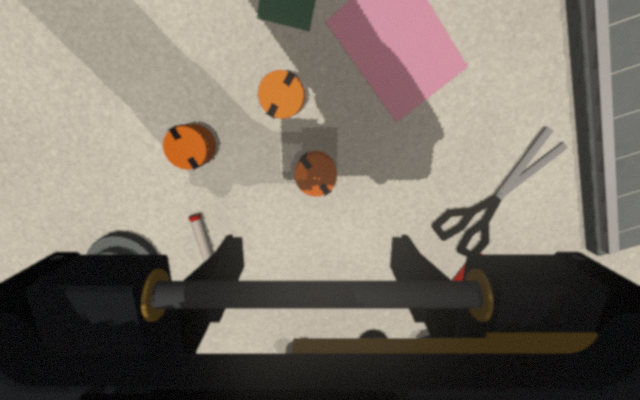

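Run:
```python
from h import *
W=get("wrist")
c=cv2.resize(W["bgr"][130:210,270:370],None,fx=7,fy=7,interpolation=cv2.INTER_CUBIC);cv2.imwrite("pics/w1c.png",c)
for a,b in blobs(W["bgr"],(3,120,50),(18,255,255))[0]: print(a,b,plane(W,a,.036).round(4))
S=get("scene","s1.png")
```

```text
[279.9  95.5] [257, 72, 47, 48, 1659] [0.3747 0.1591 0.036 ]
[187.8 146.8] [162, 125, 53, 46, 1795] [0.3986 0.0414 0.036 ]
[314.5 175.1] [294, 153, 41, 45, 1312] [0.4696 0.1708 0.036 ]
[442.2 341. ] [438, 338, 11, 8, 24] [0.7476 0.2778 0.036 ]
[430.5 345.5] [427, 341, 8, 12, 23] [0.7508 0.2607 0.036 ]
```

View pics/w1c.png

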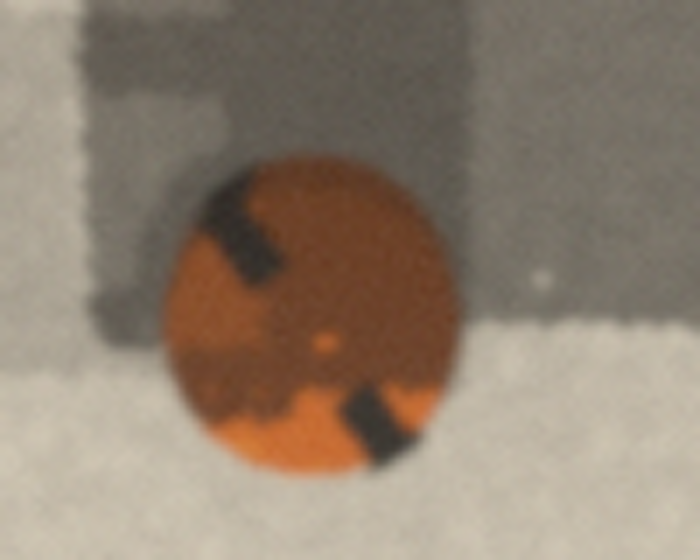

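Run:
```python
from h import *
W=get("wrist");q=lambda x,y:(270+x/7,130+y/7)
a=plane(W,q(265,272),.036);b=plane(W,q(360,395),.036);c=(a+b)/2;print(a,b,c,np.arctan2(*(b-a)[1::-1]), np.linalg.norm(a-b))
```

```text
[0.45948814 0.16661525 0.036     ] [0.48410497 0.17618363 0.036     ] [0.47179656 0.17139944 0.036     ] 0.3707209280051396 0.02641102905510163
```

```bash
python3 -m creep '[0,0,0,0,-0.012,0.2,1, 0,0,0,0,-0.012,0.4,1, 0,0,0,0,-0.012,0.5,1, 0,0,0,0,-0.012,0.5,1, 0,0,0,0,-0.012,0.5,1]'
python3 - <<'E'
from h import *
s=bot.get_state();print(np.round(s["joint_positions"],3),s["eef_pos"])
W=get("wrist","w2.png");print(proj(W,[.473,.171,.036]))
E
```

```text
clock: 2.5
eef_pos: [0.472, 0.1737, 0.1234]
tcp_rot: [0.797, 0.603, 0.0, -0.0]
force: [0.7, 0.8, 0.9]
grip_width: 0.999
[-0.752  0.176  0.337  1.944 -0.068  1.033  0.911] [0.47201643 0.1737104  0.12339821]
[314.83767423 218.02225354]
```

View pics/w2.png

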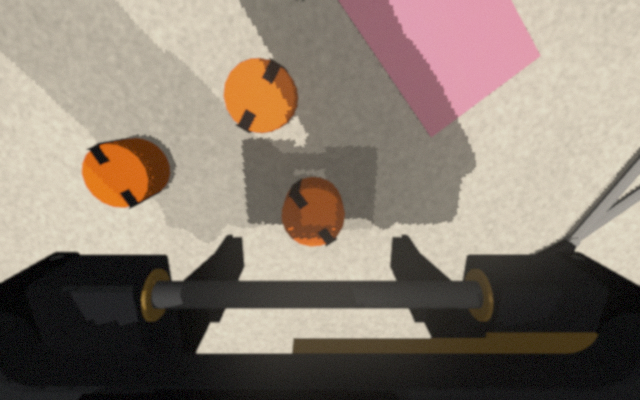

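Run:
```python
from h import *
W=get("wrist");c=W["bgr"][165:260,265:365];cv2.imwrite("pics/w2c.png",cv2.resize(c,None,fx=6,fy=6,interpolation=cv2.INTER_CUBIC))
print(plane(W,(312.5,215.5),.036))
```

```text
[0.47160338 0.16985629 0.036     ]
```

View pics/w2c.png

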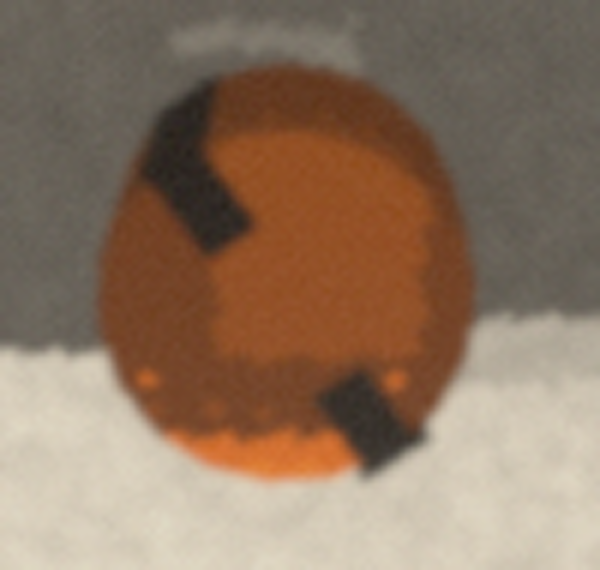

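```bash
python3 -m creep '[0,0,0,-0.013,0.01,0.15,1, 0,0,0,-0.013,0.01,0.27,1, 0,0,0,-0.013,0.01,0.34,1, 0,0,0,-0.013,0.01,0.37,1, 0,0,0,-0.013,0.01,0.37,1, 0,0,0,-0.013,0.01,0.37,1]'
python3 - <<'E'
from h import *
W=get("wrist","w3.png");S=get("scene");cv2.imwrite("pics/s3.png",cv2.resize(S["bgr"][120:240,300:460],None,fx=4,fy=4))
print(bot.get_state()["eef_pos"])
E
```

```text
clock: 3.2
eef_pos: [0.4746, 0.1694, 0.0315]
tcp_rot: [0.798, 0.603, 0.001, 0.0]
force: [-0.3, -0.0, 0.6]
grip_width: 0.997
[0.4745226  0.16931006 0.03141277]
```

View pics/w3.png

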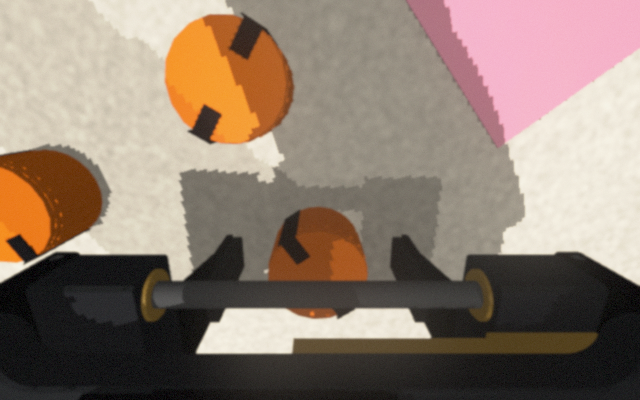

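View pics/s3.png

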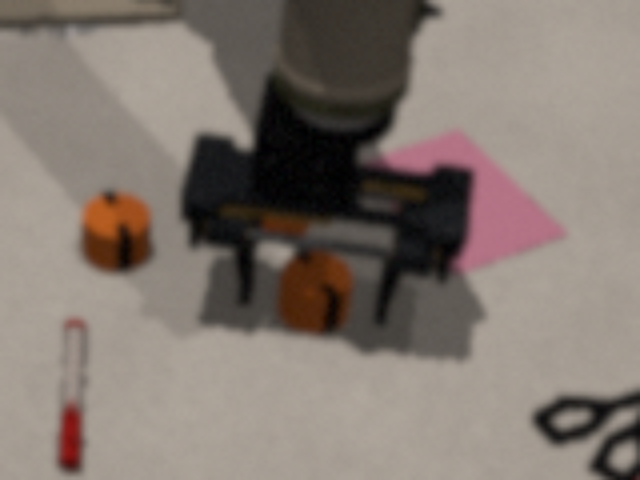

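The wrist view shows the cap between the fingers, centred near (317,265), and the scene view agrees. Closing.

```bash
python3 -m creep '[0,0,0,0,0,0,-1, 0,0,0,0,0,0,-1, 0,0,0,0,0,0,-1, 0,0,0,0,0,0,-1, 0,0,0,0,0,0,-1, 0,0,0,0,0,0,-1, 0,0,0,0,0,0,-1]'
python3 - <<'E'
from h import *
W=get("wrist","w4.png");print(proj(W,bot.get_state()["eef_pos"]))
E
```

```text
clock: 4.0
eef_pos: [0.4736, 0.1688, 0.03]
tcp_rot: [0.798, 0.603, -0.0, -0.0]
force: [0.1, -0.5, -0.3]
grip_width: 0.57
[318.52728421 276.15894431]
```

View pics/w4.png

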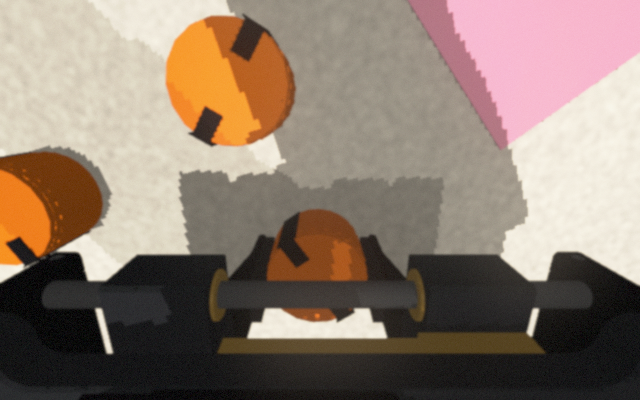

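```bash
python3 -m creep '[0,0,0,0,0,-0.1,-1, 0,0,0,0,0,-0.25,-1, 0,0,0,0,0,-0.4,-1, 0,0,0,0,0,-0.6,-1, 0,0,0,0,0,-0.8,-1, 0,0,0,0,0,-0.8,-1, 0,0,0,0,0,-0.8,-1]'
python3 - <<'E'
from h import *
W=get("wrist","w5.png");s=bot.get_state();print(s["joint_positions"])
S=get("scene");T=get("side");v=np.hstack([cv2.resize(S["bgr"][100:240,260:460],None,fx=2,fy=2),cv2.resize(T["bgr"][80:220,160:360],None,fx=2,fy=2)]);cv2.imwrite("pics/st5.png",v)
E
```

```text
clock: 4.75
eef_pos: [0.474, 0.169, 0.2309]
tcp_rot: [0.798, 0.603, 0.001, -0.0]
force: [-0.9, 0.5, -0.9]
grip_width: 0.571
[-0.76888484  0.06463919  0.35233623  1.82121236 -0.02361484  1.26020857
  0.88403388]
```

View pics/w5.png

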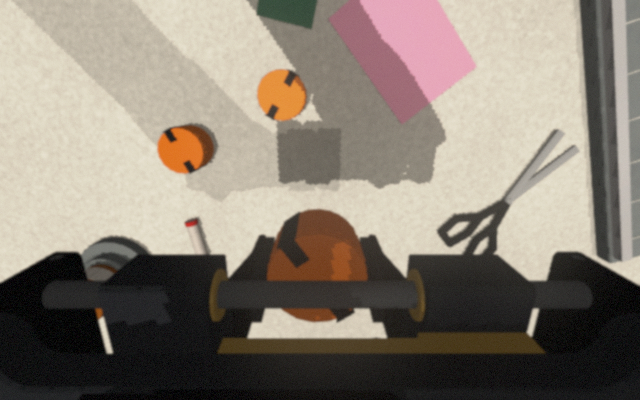

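View pics/st5.png

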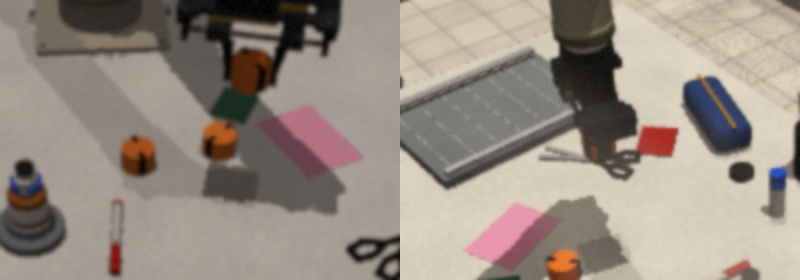

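```bash
python3 -m creep '[0,0,0,-0.1,0.07,0,-1, 0,0,0,-0.25,0.18,0,-1, 0,0,0,-0.4,0.3,0,-1, 0,0,0,-0.57,0.42,0,-1, 0,0,0,-0.73,0.55,0,-1, 0,0,0,-0.88,0.68,0,-1, 0,0,0,-1,0.77,0,-1, 0,0,0,-1,0.77,0,-1]'
python3 - <<'E'
from h import *
W=get("wrist","w6.png");s=bot.get_state();print(s["joint_positions"],s["eef_pos"])
print(proj(W,(.5297,-.1213,.123)))
cv2.imwrite("pics/w6c.png",cv2.resize(W["bgr"][80:230,220:420],None,fx=4,fy=4,interpolation=cv2.INTER_CUBIC))
E
```

```text
clock: 5.7
eef_pos: [0.5899, -0.1311, 0.2282]
tcp_rot: [0.8, 0.6, -0.002, 0.001]
force: [0.0, -0.5, -1.1]
grip_width: 0.564
[-0.34472415  0.32808482  0.60284577  1.57533432 -0.18804214  1.30024221
  1.57283721] [ 0.58976919 -0.12771586  0.22812025]
[308.9356302  135.58703403]
```

View pics/w6.png

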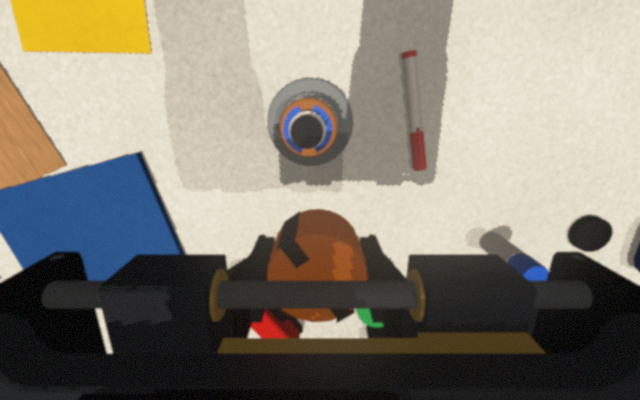

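View pics/w6c.png

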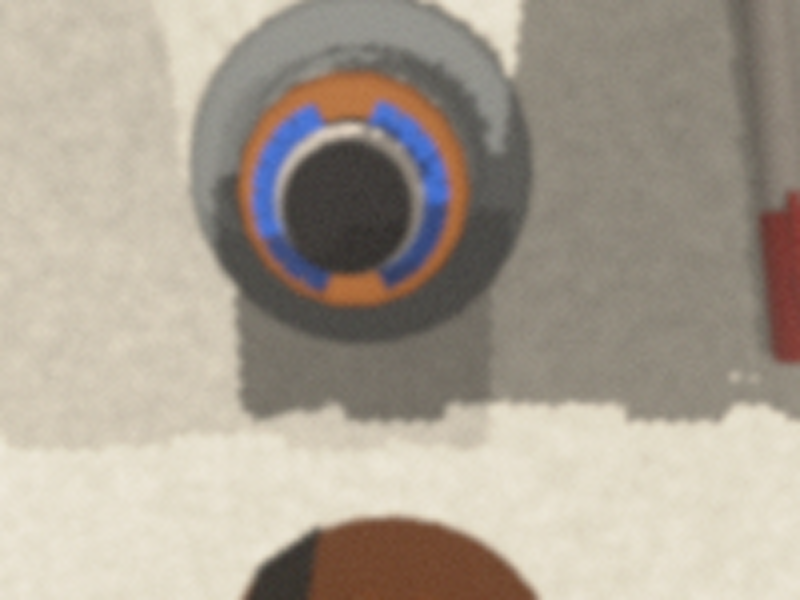

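Run:
```python
from h import *
W=get("wrist","w7.png");s=bot.get_state();print(s["eef_pos"],s["tcp_rot"])
h=cv2.cvtColor(W["bgr"],cv2.COLOR_BGR2HSV)
m=cv2.inRange(h,np.array([100,110,50]),np.array([130,255,255]));m[:90]=0;m[175:]=0;m[:,:270]=0;m[:,350:]=0
ys,xs=np.nonzero(m)
P=np.array([plane(W,(x,y),.099) for x,y in zip(xs,ys)])[:,:2]
hull=cv2.convexHull(np.float32(P*1000)); c,r=cv2.minEnclosingCircle(hull);print("collar centre",c,r)
a=np.degrees(np.arctan2(P[:,1]-c[1]/1000,P[:,0]-c[0]/1000));rr=np.hypot(P[:,0]-c[0]/1000,P[:,1]-c[1]/1000)*1000
hi,e=np.histogram(a[rr>14],bins=72,range=(-180,180));print(list(zip(e[:-1].astype(int).tolist(),hi.tolist())))
k=cv2.inRange(h,np.array([0,0,0]),np.array([180,255,75]));k=k[100:170,280:345]
cv2.imwrite("pics/w7c.png",cv2.resize(W["bgr"][90:180,260:360],None,fx=6,fy=6,interpolation=cv2.INTER_CUBIC))
n,l,st,cc=cv2.connectedComponentsWithStats(k);print([(cc[i]+[280,100],st[i]) for i in range(1,n) if st[i][4]>100])
```

```text
[ 0.58980732 -0.12524727  0.22825552] [ 7.98586531e-01  6.01878015e-01 -1.36443357e-03 -7.38006105e-04]
collar centre (525.9912719726562, -122.42388153076172) 20.236637115478516
[(-180, 0), (-175, 6), (-170, 9), (-165, 10), (-160, 9), (-155, 10), (-150, 9), (-145, 9), (-140, 8), (-135, 9), (-130, 7), (-125, 8), (-120, 8), (-115, 5), (-110, 7), (-105, 8), (-100, 9), (-95, 9), (-90, 7), (-85, 7), (-80, 5), (-75, 5), (-70, 5), (-65, 2), (-60, 5), (-55, 6), (-50, 1), (-45, 4), (-40, 3), (-35, 0), (-30, 0), (-25, 0), (-20, 0), (-15, 0), (-10, 0), (-5, 0), (0, 0), (5, 0), (10, 1), (15, 2), (20, 1), (25, 5), (30, 4), (35, 6), (40, 6), (45, 6), (50, 7), (55, 6), (60, 7), (65, 8), (70, 10), (75, 7), (80, 9), (85, 11), (90, 8), (95, 10), (100, 8), (105, 10), (110, 9), (115, 10), (120, 9), (125, 10), (130, 6), (135, 11), (140, 10), (145, 1), (150, 0), (155, 0), (160, 0), (165, 0), (170, 0), (175, 0)]
[(array([302.21756225, 133.34338139]), array([  8,  18,  30,  32, 763], dtype=int32)), (array([333.73333333, 146.33846154]), array([ 38,  34,  27,  30, 195], dtype=int32))]
```

View pics/w7c.png

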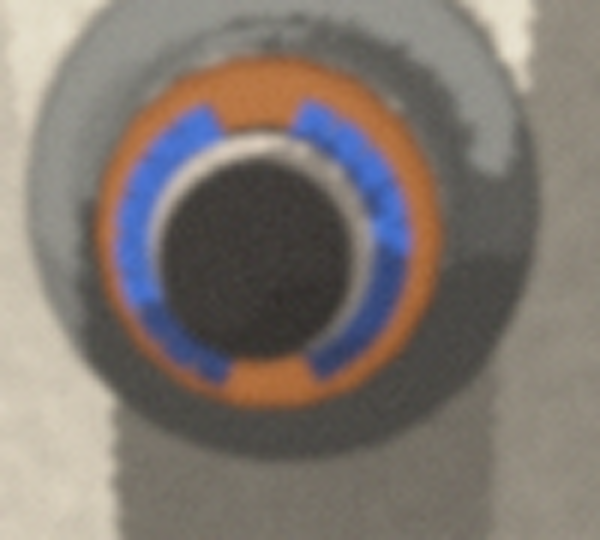

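Run:
```python
from h import *
W=get("wrist");q=lambda x,y:(260+x/6,90+y/6)
def yaw(a,b,z): 
    a,b=plane(W,q(*a),z),plane(W,q(*b),z);print(a.round(4),b.round(4),((a+b)/2).round(4),np.arctan2(*(b-a)[1::-1]))
yaw((258,118),(270,372),.099)
yaw((208,105),(322,378),.099);yaw((305,103),(222,380),.099);yaw((225,135),(322,378),.099)
print(plane(W,(302.2,133.3),.123))
print(np.mean(np.radians([(145+12-180)/2,(-37-177+180)/2])))
s=bot.get_state();print(s["eef_pos"])
from scipy.spatial.transform import Rotation as R
M=R.from_quat(s["tcp_rot"]).as_matrix();print(np.arctan2(M[1,0],M[0,0]))
```

```text
[ 0.5097 -0.1154  0.099 ] [ 0.5441 -0.1239  0.099 ] [ 0.5269 -0.1197  0.099 ] -0.24321755587323018
[ 0.5061 -0.1216  0.099 ] [ 0.5471 -0.1169  0.099 ] [ 0.5266 -0.1192  0.099 ] 0.11406536880187922
[ 0.5096 -0.1085  0.099 ] [ 0.5433 -0.131   0.099 ] [ 0.5265 -0.1197  0.099 ] -0.5877052026565308
[ 0.5106 -0.1205  0.099 ] [ 0.5471 -0.1169  0.099 ] [ 0.5288 -0.1187  0.099 ] 0.09825433386123997
[ 0.52639779 -0.11995422  0.123     ]
-0.24870941840919197
[ 0.5899688  -0.12370673  0.22855821]
1.2940590130499832
```

The view straight down on the jar shows the plug at (302,133). The collar gaps lie up and down the image, at (303,110) and (305,152), giving a gap line at world yaw −0.24. The cap's lugs are at yaw 0.37. Joint 7 is near its clockwise limit, so I'll use the half-turn symmetry and rotate counter-clockwise by about 2.53 rad.

```bash
python3 -m creep '[0,0,-0.0235,0,-0.03,0,-1, 0,0,-0.047,-0.01,-0.08,0,-1, 0,0,-0.0705,-0.02,-0.14,0,-1, 0,0,-0.094,-0.04,-0.2,0,-1, 0,0,-0.1175,-0.05,-0.23,0,-1, 0,0,-0.141,-0.059,-0.243,0,-1, 0,0,-0.1645,-0.059,-0.243,0,-1, 0,0,-0.188,-0.059,-0.243,0,-1]'
python3 -m creep '[0,0,-0.0235,0,0,0,-1, 0,0,-0.047,0,0,0,-1, 0,0,-0.0705,0,0,0,-1, 0,0,-0.094,0,0,0,-1, 0,0,-0.1175,0,0,0,-1, 0,0,-0.141,0,0,0,-1, 0,0,-0.1645,0,0,0,-1, 0,0,-0.188,0,0,0,-1]'
python3 -m creep '[0,0,-0.02,0,0,0,-1, 0,0,-0.0267,0,0,0,-1, 0,0,-0.0267,0,0,0,-1, 0,0,-0.0267,0,0,0,-1]'
cat > look.py <<'E'
from h import *
import sys
from scipy.spatial.transform import Rotation as R
n=sys.argv[1]
S=get("scene");T=get("side");W=get("wrist")
s=bot.get_state();M=R.from_quat(s["tcp_rot"]).as_matrix()
print(s["clock"],np.round(s["joint_positions"],3),np.round(s["eef_pos"],4),"yaw",np.arctan2(M[1,0],M[0,0]).round(4),"tilt",M[:,2].round(4),"F",np.round(s["force"],2),"Tq",np.round(s["wrist_torque"],3),s["grip_width"])
v=np.hstack([cv2.resize(S["bgr"][130:240,220:320],None,fx=4,fy=4,interpolation=cv2.INTER_CUBIC),cv2.resize(T["bgr"][160:270,285:385],None,fx=4,fy=4,interpolation=cv2.INTER_CUBIC)])
cv2.imwrite(f"pics/{n}.png",v);cv2.imwrite(f"pics/{n}w.png",W["bgr"])
E
python3 look.py a1
```

```text
clock: 6.65
eef_pos: [0.5277, -0.1196, 0.2273]
tcp_rot: [0.371, 0.929, -0.002, -0.003]
force: [0.1, -0.1, -0.4]
grip_width: 0.569
clock: 7.45
eef_pos: [0.5243, -0.1163, 0.2151]
tcp_rot: [0.163, 0.985, -0.021, -0.045]
force: [-0.0, 1.0, -4.2]
grip_width: 0.57
clock: 7.85
eef_pos: [0.525, -0.1162, 0.2143]
tcp_rot: [0.082, 0.995, -0.016, -0.047]
force: [-0.5, 0.9, -0.1]
grip_width: 0.571
8.0 [ 1.147  0.687 -1.469  1.618  0.678  1.567  2.602] [ 0.5253 -0.116   0.2154] yaw 2.9758 tilt [-0.094  -0.0275 -0.9952] F [-0.29 -0.31 -0.79] Tq [ 0.107 -0.014  0.044] 0.5674775658617335
```

View pics/a1.png

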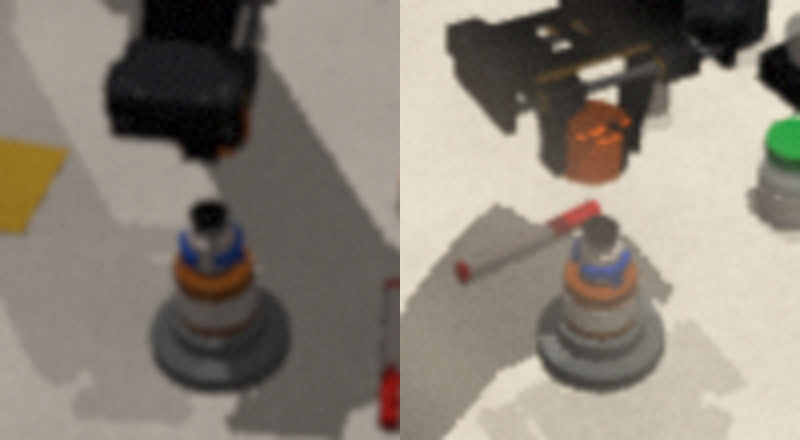

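View pics/a1w.png

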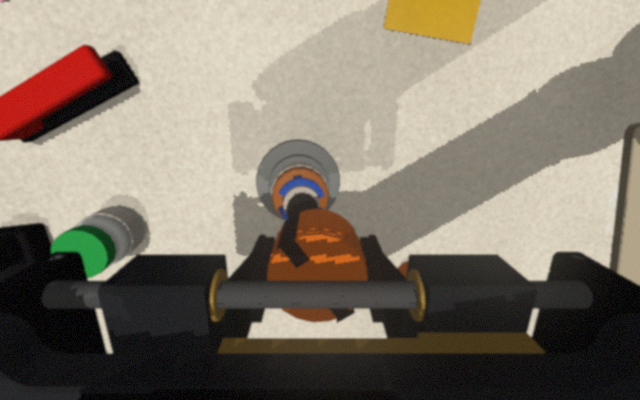

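I had joint 7's sign wrong: counter-clockwise runs into its limit and clockwise frees it. I'm unwinding clockwise.

```bash
python3 -m creep '[0,0,0.02,0,0,-0.02,-1, 0,0,0.0435,0,0,-0.03,-1, 0,0,0.067,0,0,-0.04,-1, 0,0,0.0905,0,0,-0.04,-1, 0,0,0.114,0,0,-0.04,-1]'
python3 - <<'E'
from h import *
from scipy.spatial.transform import Rotation as R
s=bot.get_state();M=R.from_quat(s["tcp_rot"]).as_matrix()
print(s["clock"],np.round(s["joint_positions"],3),np.round(s["eef_pos"],4),"yaw",np.arctan2(M[1,0],M[0,0]).round(4),"tilt",M[:,2].round(4))
E
```

```text
clock: 8.5
eef_pos: [0.5264, -0.1156, 0.2258]
tcp_rot: [0.428, 0.902, -0.032, -0.036]
force: [0.4, -0.8, -0.2]
grip_width: 0.571
8.5 [ 1.103  0.562 -1.337  1.604  0.553  1.516  1.969] [ 0.5264 -0.1156  0.2258] yaw 2.2538 tilt [-0.0932 -0.0277 -0.9953]
```

```bash
cat > rv.py <<'E'
# usage: rv.py yaw x y z -> total turn and shift, in move units, from the measured pose
from h import *
import sys
from scipy.spatial.transform import Rotation as R
y,px,py,pz=map(float,sys.argv[1:])
s=bot.get_state();M=R.from_quat(s["tcp_rot"]).as_matrix()
T=np.array([[np.cos(y),np.sin(y),0],[np.sin(y),-np.cos(y),0],[0,0,-1]])
print(np.round(s["joint_positions"],3),np.round(s["eef_pos"],4),"yaw",np.arctan2(M[1,0],M[0,0]).round(4),"tilt",M[:,2].round(4))
print("turn",np.round(R.from_matrix(M.T@T).as_rotvec()/2/np.pi,4),"shift",np.round(M.T@(np.array([px,py,pz])-s["eef_pos"])/.25,4))
E
python3 rv.py 1.2 .5276 -.1213 .23;python3 rv.py 2.254 .5276 -.1213 .23
```

```text
[ 1.103  0.562 -1.337  1.604  0.553  1.516  1.969] [ 0.5264 -0.1156  0.2258] yaw 2.2538 tilt [-0.0932 -0.0277 -0.9953]
turn [-0.0161  0.0021  0.1679] shift [-0.0199 -0.0123 -0.0164]
[ 1.103  0.562 -1.337  1.604  0.553  1.516  1.969] [ 0.5264 -0.1156  0.2258] yaw 2.2538 tilt [-0.0932 -0.0277 -0.9953]
turn [-0.0143 -0.006   0.0002] shift [-0.0199 -0.0123 -0.0164]
```

```bash
python3 -m creep '[-0.002,0,0.022,-0.01,-0.01,-0.01,-1, -0.004,0.001,0.045,-0.02,-0.012,-0.016,-1, -0.006,0.001,0.068,-0.02,-0.012,-0.016,-1, -0.009,0.001,0.091,-0.02,-0.012,-0.016,-1, -0.011,0.002,0.114,-0.02,-0.012,-0.016,-1, -0.013,0.002,0.137,-0.02,-0.012,-0.016,-1, -0.0161,0.0021,0.16,-0.02,-0.012,-0.016,-1, -0.0161,0.0021,0.168,-0.02,-0.012,-0.016,-1]'
python3 rv.py .684 .5276 -.1213 .23
```

```text
clock: 9.3
eef_pos: [0.5275, -0.1212, 0.2298]
tcp_rot: [0.825, 0.565, -0.0, 0.0]
force: [0.3, -0.3, -0.2]
grip_width: 0.572
[ 1.115  0.376 -1.181  1.665  0.356  1.342  1.076] [ 0.5275 -0.1212  0.2298] yaw 1.1998 tilt [ 2.e-04 -6.e-04 -1.e+00]
turn [0.0001 0.0001 0.0821] shift [-0.0003  0.0005 -0.0008]
```

```bash
python3 -m creep '[0,0,0.022,0,0,0,-1, 0,0,0.044,0,0,0,-1, 0,0,0.066,0,0,0,-1, 0,0,0.082,0,0,0,-1, 0,0,0.082,0,0,0,-1, 0,0,0.082,0,0,0,-1]'
python3 look.py a2
```

```text
clock: 9.9
eef_pos: [0.5275, -0.122, 0.2292]
tcp_rot: [0.941, 0.339, -0.001, -0.0]
force: [0.6, -0.4, -0.9]
grip_width: 0.568
10.05 [ 1.051  0.334 -1.079  1.666  0.301  1.326  0.61 ] [ 0.5273 -0.1229  0.2287] yaw 0.6895 tilt [-0.0021  0.0013 -1.    ] F [1.2  0.56 0.4 ] Tq [-0.041  0.013  0.059] 0.567386354040257
```

View pics/a2.png

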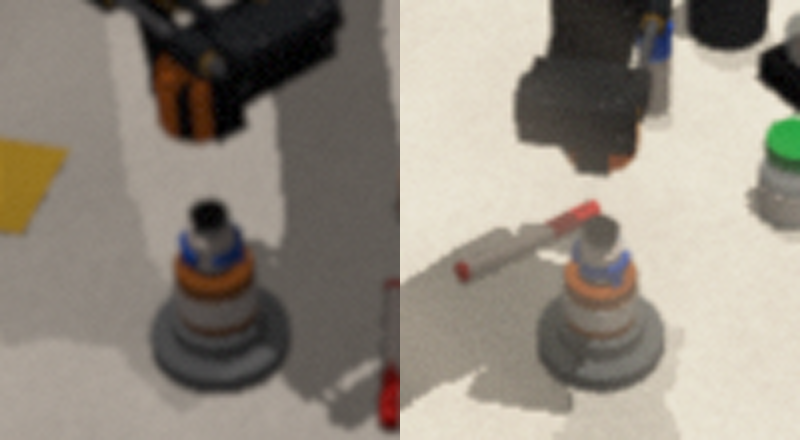

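View pics/a2w.png

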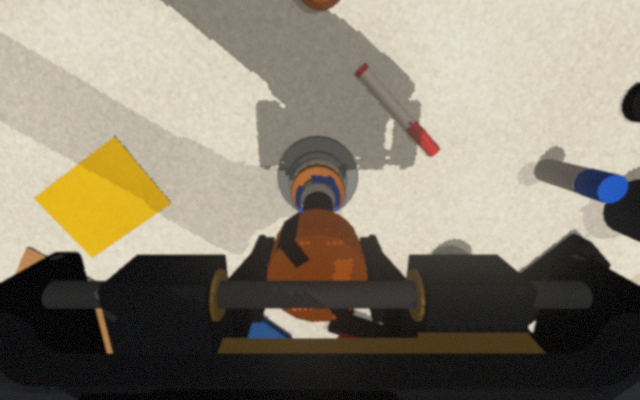

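```bash
python3 rv.py .684 .5276 -.1213 .168; python3 -m creep '[0,0,0,0,0,0.1,-1, 0,0,0,0,0,0.2,-1, 0,0,0,0,0,0.24,-1, 0,0,0,0,0,0.24,-1, 0,0,0,0,0,0.24,-1, 0,0,0,0,0,0.24,-1]'
python3 look.py a3;python3 rv.py .684 .5276 -.1213 .168
```

```text
[ 1.051  0.334 -1.079  1.666  0.301  1.326  0.61 ] [ 0.5273 -0.1229  0.2287] yaw 0.6895 tilt [-0.0021  0.0013 -1.    ]
turn [-0.0004  0.0001  0.0009] shift [ 0.0051 -0.0037  0.2429]
clock: 10.65
eef_pos: [0.5278, -0.1233, 0.1697]
tcp_rot: [0.942, 0.337, -0.0, -0.001]
force: [0.2, -0.2, -1.0]
grip_width: 0.571
10.8 [ 1.019  0.393 -1.047  1.74   0.359  1.22   0.564] [ 0.5275 -0.1234  0.1692] yaw 0.6867 tilt [-0.0014  0.0011 -1.    ] F [ 0.28 -0.77 -0.2 ] Tq [0.009 0.028 0.029] 0.5674294117990842
[ 1.019  0.393 -1.047  1.74   0.359  1.22   0.564] [ 0.5275 -0.1234  0.1692] yaw 0.6867 tilt [-0.0014  0.0011 -1.    ]
turn [-0.0003  0.0001  0.0004] shift [ 0.0056 -0.0061  0.005 ]
```

View pics/a3.png

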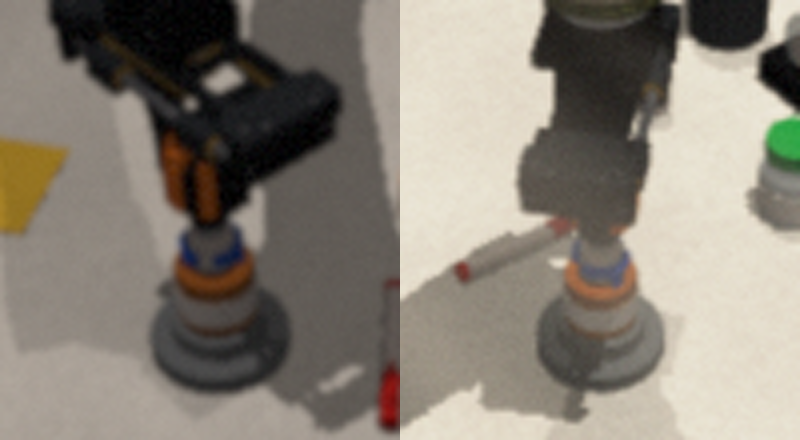

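View pics/a3w.png

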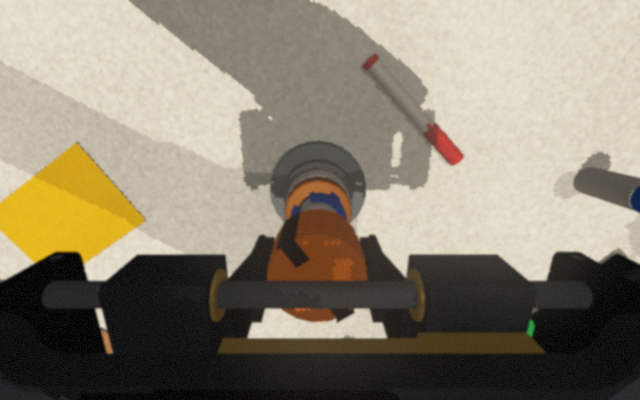

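Run:
```python
from h import *
S=get("scene");T=get("side")
big=np.hstack([cv2.resize(S["bgr"][155:205,250:290],None,fx=10,fy=10,interpolation=cv2.INTER_CUBIC),cv2.resize(T["bgr"][190:240,310:350],None,fx=10,fy=10,interpolation=cv2.INTER_CUBIC)]);cv2.imwrite("pics/a3b.png",big)
e=bot.get_state()["eef_pos"];print(e)
import itertools
for nm,d,o in(("scene",S,(250,155)),("side",T,(310,190))):
    o=np.array(o)
    R=d["view"][:3,:3];right=R[0].copy();right[2]=0;right/=np.linalg.norm(right)
    for c,lab,z in ((e[:2],"cap",e[2]-.03),(e[:2],"cap",e[2]-.015),([.5297,-.1213],"jar",.080),([.5297,-.1213],"jar",.065)):
        r=.025 if lab=="cap" else .027
        p=np.array([c[0],c[1],z]);print(nm,lab,z.round(3) if hasattr(z,'round') else z,"L",((proj(d,p-r*right)-o)*10).round(),"C",((proj(d,p)-o)*10).round(),"R",((proj(d,p+r*right)-o)*10).round())
```

```text
[ 0.52731409 -0.12334653  0.16893531]
scene cap 0.139 L [110. 226.] C [210. 225.] R [309. 225.]
scene cap 0.154 L [105. 181.] C [205. 180.] R [305. 180.]
scene jar 0.08 L [131. 401.] C [234. 401.] R [338. 400.]
scene jar 0.065 L [136. 442.] C [238. 442.] R [341. 442.]
side cap 0.139 L [159. 237.] C [248. 235.] R [338. 234.]
side cap 0.154 L [158. 198.] C [249. 196.] R [339. 195.]
side jar 0.08 L [157. 376.] C [250. 374.] R [344. 373.]
side jar 0.065 L [157. 412.] C [250. 411.] R [343. 409.]
```

View pics/a3b.png

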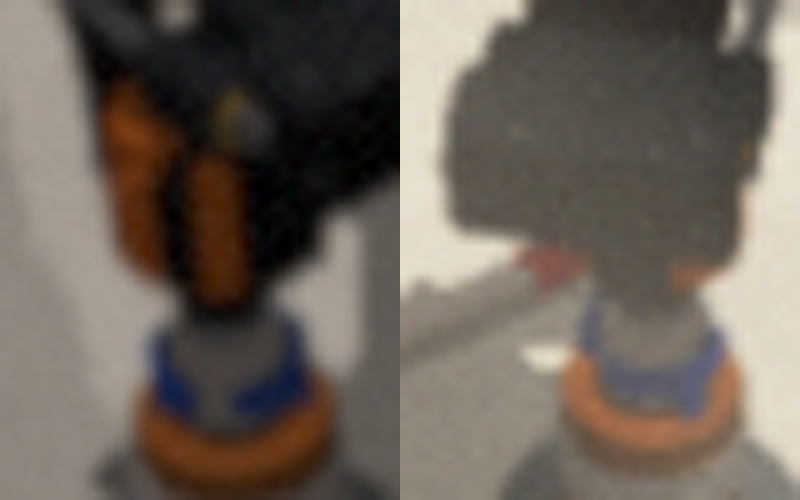

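```bash
python3 rv.py .684 .5286 -.1217 .150
```

```text
[ 1.018  0.393 -1.047  1.741  0.359  1.22   0.564] [ 0.5273 -0.1233  0.1689] yaw 0.6866 tilt [-0.0019  0.0013 -1.    ]
turn [-0.0003  0.0001  0.0004] shift [ 0.0082 -0.0017  0.0757]
```

```bash
python3 -m creep '[0,0,0,0.008,-0.002,0.03,-1, 0,0,0,0.008,-0.002,0.06,-1, 0,0,0,0.008,-0.002,0.09,-1, 0,0,0,0.008,-0.002,0.116,-1, 0,0,0,0.008,-0.002,0.116,-1, 0,0,0,0.008,-0.002,0.116,-1]'
python3 rv.py .684 .5286 -.1217 .126; python3 look.py a4
python3 - <<'E'
from h import *
S=get("scene");T=get("side")
big=np.hstack([cv2.resize(S["bgr"][165:205,250:290],None,fx=10,fy=10,interpolation=cv2.INTER_CUBIC),cv2.resize(T["bgr"][200:240,310:350],None,fx=10,fy=10,interpolation=cv2.INTER_CUBIC)]);cv2.imwrite("pics/a4b.png",big)
E
```

```text
clock: 11.5
eef_pos: [0.5282, -0.1215, 0.1393]
tcp_rot: [0.942, 0.337, -0.001, -0.001]
force: [0.1, 0.2, -1.4]
grip_width: 0.568
[ 0.993  0.429 -1.026  1.77   0.394  1.171  0.536] [ 0.5282 -0.1215  0.1393] yaw 0.6868 tilt [-0.0028  0.0019 -1.    ]
turn [-0.0005  0.0002  0.0004] shift [0.0008 0.0019 0.0533]
11.65 [ 0.993  0.428 -1.026  1.77   0.394  1.171  0.536] [ 0.5285 -0.1216  0.1398] yaw 0.6867 tilt [-0.002   0.0015 -1.    ] F [ 0.32  0.25 -1.05] Tq [-0.086  0.037  0.009] 0.5691019301291557
```

View pics/a4b.png

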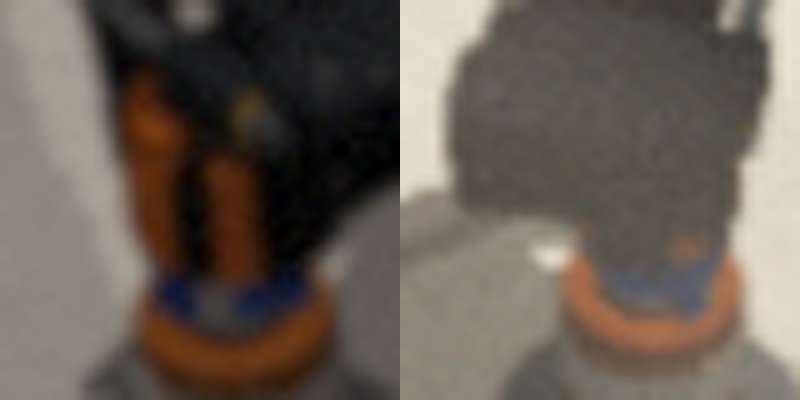

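View pics/a4w.png

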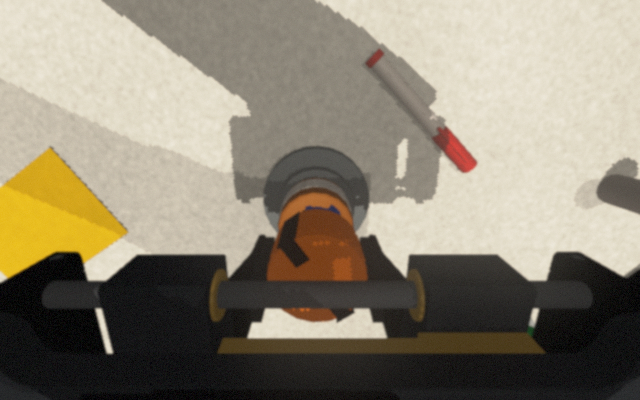

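Run:
```python
from h import *
W=get("wrist");cv2.imwrite("pics/w8c.png",cv2.resize(W["bgr"][190:340,255:380],None,fx=5,fy=5,interpolation=cv2.INTER_CUBIC))
```

```text
(no output)
```

View pics/w8c.png

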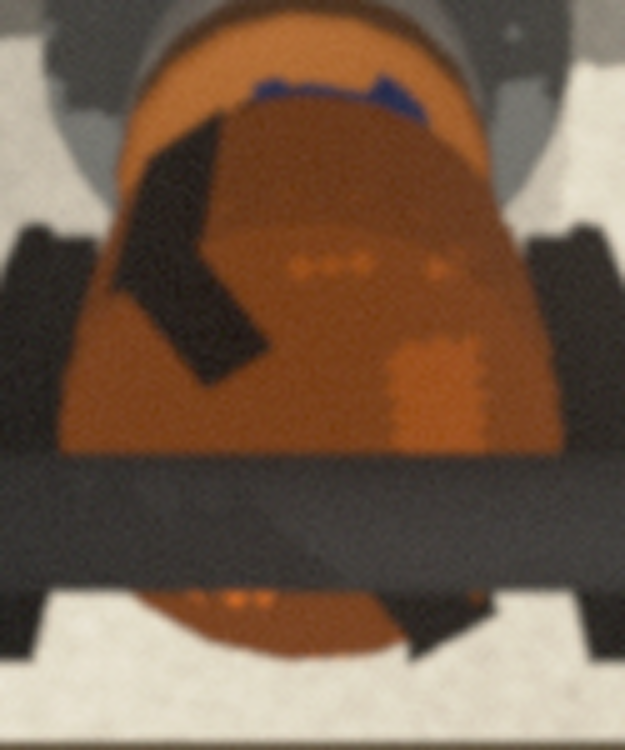

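Run:
```python
from h import *
from scipy.spatial.transform import Rotation as R
W=get("wrist");s=bot.get_state();z=s["eef_pos"][2]+.006;M=R.from_quat(s["tcp_rot"]).as_matrix()
q=lambda x,y:(255+x/5,190+y/5)
for a,b in (((160,270),(453,632)),((240,367),(453,632)),((160,270),(240,367)),((60,440),(565,440))):
    A,B=plane(W,q(*a),z),plane(W,q(*b),z);d=B-A;print(np.arctan2(d[1],d[0]),np.linalg.norm(d),"tool mid",(M.T@((A+B)/2-s["eef_pos"])).round(4))
far=plane(W,q(300,657),z);near=plane(W,q(300,225),z);print((M.T@(far-s["eef_pos"])).round(4),(M.T@(near-s["eef_pos"])).round(4))
```

```text
-0.26769336665212085 0.04994215287122507 tool mid [-0.0009  0.0001 -0.006 ]
-0.27084649000754824 0.03725364004758244 tool mid [ 0.0028  0.0053 -0.006 ]
-0.25843617002797303 0.012689241717590432 tool mid [-0.0117 -0.0151 -0.006 ]
0.6874907306944024 0.049590071997682936 tool mid [-0.0009 -0.0019 -0.006 ]
[-0.0022  0.0236 -0.0061] [-0.0021 -0.0249 -0.0059]
```

```bash
python3 -m creep '[0,0,-0.003,-0.002,-0.006,0.01,-1, 0,0,-0.003,-0.002,-0.006,0.025,-1, 0,0,-0.003,-0.002,-0.006,0.035,-1, 0,0,-0.003,-0.002,-0.006,0.04,-1, 0,0,-0.003,-0.002,-0.006,0.04,-1]'
python3 look.py a5
python3 -m creep '[0,0,0,0,0,0.004,-1, 0,0,0,0,0,0.008,-1, 0,0,0,0,0,0.012,-1, 0,0,0,0,0,0.012,-1]'
python3 look.py a6
```

```text
clock: 12.35
eef_pos: [0.5268, -0.1207, 0.1293]
tcp_rot: [0.938, 0.345, -0.001, -0.001]
force: [-0.1, -0.4, -0.4]
grip_width: 0.571
12.5 [ 0.99   0.439 -1.023  1.783  0.406  1.154  0.544] [ 0.5269 -0.1207  0.1295] yaw 0.7056 tilt [-0.0024  0.0016 -1.    ] F [-0.03 -0.2  -0.24] Tq [-0.094 -0.032 -0.011] 0.5662567568673293
clock: 12.9
eef_pos: [0.5269, -0.1209, 0.1264]
tcp_rot: [0.938, 0.345, -0.001, -0.001]
force: [0.2, -1.0, -0.0]
grip_width: 0.572
13.05 [ 0.988  0.442 -1.021  1.786  0.41   1.149  0.542] [ 0.5269 -0.1209  0.1265] yaw 0.7054 tilt [-0.0024  0.0015 -1.    ] F [ 1.28 -0.34 -1.58] Tq [-0.321 -0.163  0.002] 0.5701510525375971
```

```bash
python3 -m creep '[0,0,0,0,0,0.004,-1, 0,0,0,0,0,0.008,-1, 0,0,0,0,0,0.008,-1]'
python3 look.py a7
```

```text
clock: 13.35
eef_pos: [0.5269, -0.1208, 0.1244]
tcp_rot: [0.938, 0.345, -0.001, -0.001]
force: [0.5, -0.9, -0.9]
grip_width: 0.571
13.5 [ 0.987  0.445 -1.019  1.788  0.412  1.145  0.54 ] [ 0.5269 -0.1208  0.1245] yaw 0.7055 tilt [-0.0024  0.0015 -1.    ] F [ 0.87 -1.73 -0.91] Tq [-0.409 -0.325  0.016] 0.5689329632636424
```

View pics/a7.png

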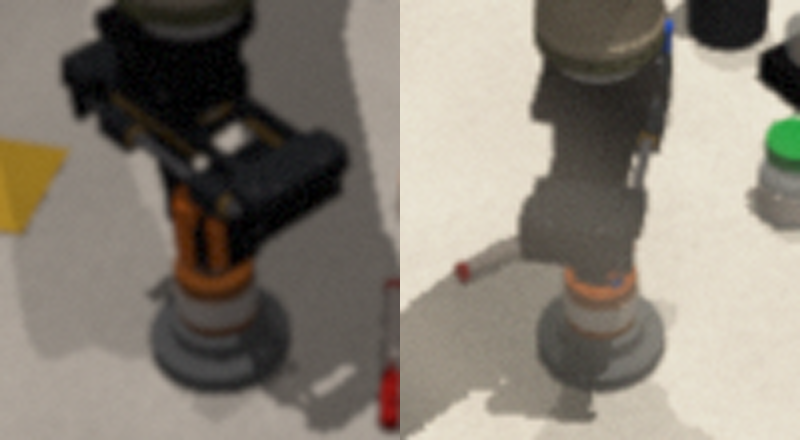

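```bash
python3 -m creep '[0,0,0,0,0.004,0,-1, 0,0,0,0,0.004,0.004,-1, 0,0,0,0,0.004,0.008,-1, 0,0,0,0,0.004,0.008,-1]'
python3 look.py a8
```

```text
clock: 13.9
eef_pos: [0.5273, -0.1213, 0.1222]
tcp_rot: [0.938, 0.346, -0.001, -0.001]
force: [-0.0, -1.3, -1.2]
grip_width: 0.568
14.05 [ 0.984  0.449 -1.017  1.788  0.416  1.143  0.539] [ 0.5275 -0.1214  0.1225] yaw 0.7057 tilt [-0.0026  0.0017 -1.    ] F [ 0.45  0.13 -0.49] Tq [-0.037 -0.023 -0.038] 0.5689913866831688
```

The side load is gone and the rim is at about 92 mm, so the lugs are in the gaps. Pressing.

```bash
python3 -m creep '[0,0,0,0,0,0.006,-1, 0,0,0,0,0,0.012,-1, 0,0,0,0,0,0.018,-1, 0,0,0,0,0,0.024,-1, 0,0,0,0,0,0.024,-1]'
python3 look.py a9
python3 -m creep '[0,0,0,0,0,0.006,-1, 0,0,0,0,0,0.012,-1, 0,0,0,0,0,0.018,-1, 0,0,0,0,0,0.018,-1]'
python3 look.py a10
```

```text
clock: 14.55
eef_pos: [0.5277, -0.1214, 0.1166]
tcp_rot: [0.938, 0.346, -0.001, -0.001]
force: [-1.1, 1.2, 4.8]
grip_width: 0.569
14.7 [ 0.98   0.456 -1.012  1.793  0.423  1.133  0.533] [ 0.5277 -0.1215  0.1167] yaw 0.7056 tilt [-0.0021  0.0014 -1.    ] F [-0.64 -0.86  5.43] Tq [ 0.026  0.225 -0.054] 0.5664655833124376
clock: 15.1
eef_pos: [0.5278, -0.1215, 0.1124]
tcp_rot: [0.938, 0.345, -0.001, -0.001]
force: [-2.2, 0.1, 9.5]
grip_width: 0.569
15.25 [ 0.976  0.461 -1.008  1.797  0.429  1.126  0.529] [ 0.5278 -0.1215  0.1126] yaw 0.7056 tilt [-0.0021  0.0012 -1.    ] F [-2.71 -0.43  8.67] Tq [ 0.025  0.596 -0.02 ] 0.5672646874769329
```

View pics/a10.png

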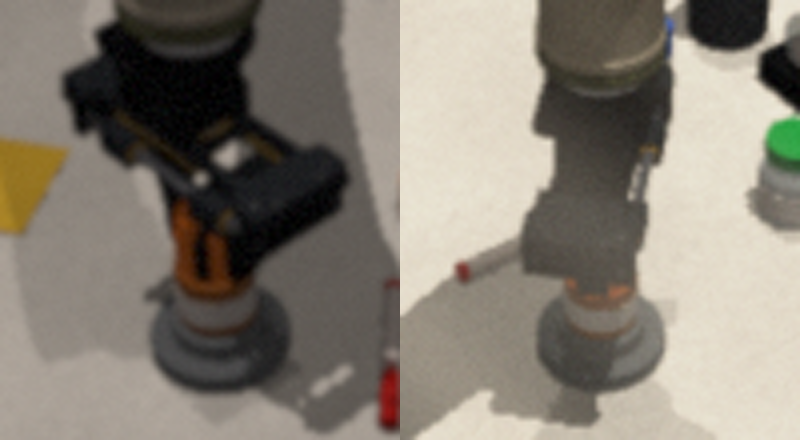

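View pics/a10w.png

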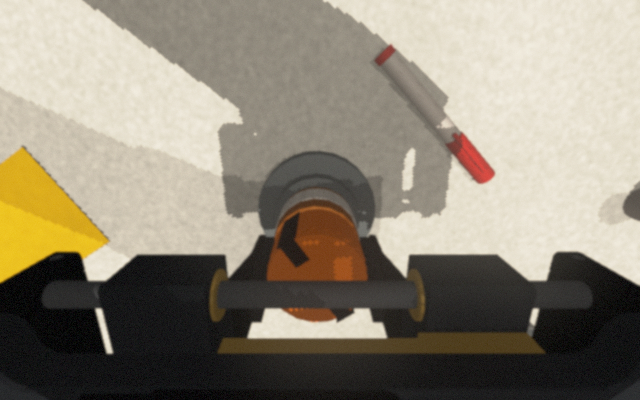

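```bash
python3 -m creep '[0,0,0,-0.002,-0.002,0.003,-1, 0,0,0,-0.002,-0.002,0.006,-1, 0,0,0,-0.002,-0.002,0.008,-1, 0,0,0,-0.002,-0.002,0.008,-1]'
python3 look.py a11
```

```text
clock: 15.65
eef_pos: [0.5277, -0.1214, 0.1109]
tcp_rot: [0.938, 0.346, -0.0, -0.001]
force: [-1.6, -0.0, 10.3]
grip_width: 0.568
15.8 [ 0.976  0.462 -1.007  1.8    0.43   1.121  0.528] [ 0.5277 -0.1215  0.111 ] yaw 0.7055 tilt [-6.e-04  1.e-03 -1.e+00] F [-0.64 -0.48 10.33] Tq [-0.121  0.233  0.   ] 0.5718560821901224
```

```bash
python3 -m creep '[0,0,0.012,0,0,0.002,-1, 0,0,0.024,0,0,0.002,-1, 0,0,0.036,0,0,0.002,-1, 0,0,0.048,0,0,0.002,-1, 0,0,0.048,0,0,0.002,-1]'
python3 look.py a12
```

```text
clock: 16.3
eef_pos: [0.5281, -0.1214, 0.1108]
tcp_rot: [0.98, 0.199, 0.0, -0.0]
force: [-0.8, 0.7, 10.3]
grip_width: 0.567
16.45 [ 0.934  0.437 -0.948  1.801  0.393  1.107  0.253] [ 0.528  -0.1215  0.1107] yaw 0.4039 tilt [ 2.e-04  9.e-04 -1.e+00] F [ 0.67 -0.23 10.64] Tq [-0.139  0.076 -0.001] 0.5685124459249836
```

View pics/a12w.png

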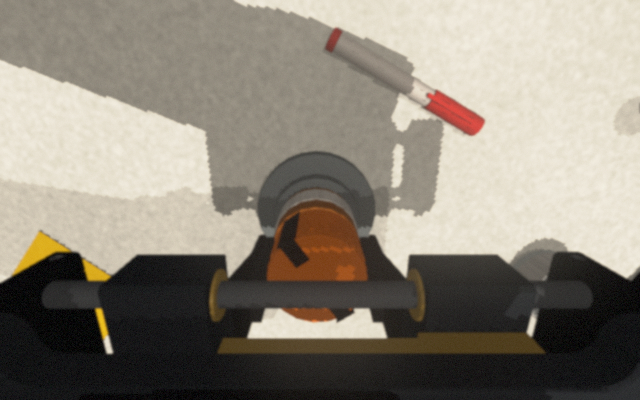

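```bash
python3 -m creep '[0,0,0.012,0,0,0,-1, 0,0,0.024,0,0,0,-1, 0,0,0.036,0,0,0,-1, 0,0,0.048,0,0,0,-1, 0,0,0.06,0,0,0,-1, 0,0,0.07,0,0,0,-1, 0,0,0.07,0,0,0,-1]'
python3 look.py a13
python3 -m creep '[0,0,0.004,0,0,0,-1, 0,0,0.008,0,0,0,-1, 0,0,0.012,0,0,0,-1, 0,0,0.012,0,0,0,-1]'
python3 look.py a14
```

```text
clock: 17.15
eef_pos: [0.5282, -0.1215, 0.1108]
tcp_rot: [1.0, -0.019, 0.0, -0.0]
force: [-0.7, -0.1, 10.7]
grip_width: 0.567
17.3 [ 0.872  0.405 -0.865  1.804  0.344  1.091 -0.151] [ 0.5281 -0.1215  0.1108] yaw -0.0359 tilt [ 5.e-04  8.e-04 -1.e+00] F [-0.04 -0.46 10.76] Tq [-0.089 -0.031 -0.098] 0.5723775881891269
clock: 17.7
eef_pos: [0.5282, -0.1215, 0.1108]
tcp_rot: [0.998, -0.056, 0.0, -0.0]
force: [0.3, 0.4, 10.5]
grip_width: 0.566
17.85 [ 0.861  0.4   -0.852  1.804  0.336  1.089 -0.221] [ 0.5281 -0.1214  0.1108] yaw -0.1113 tilt [ 5.e-04  9.e-04 -1.e+00] F [ 0.1   0.14 11.68] Tq [-0.149 -0.009 -0.068] 0.5690956678781319
```

View pics/a14w.png

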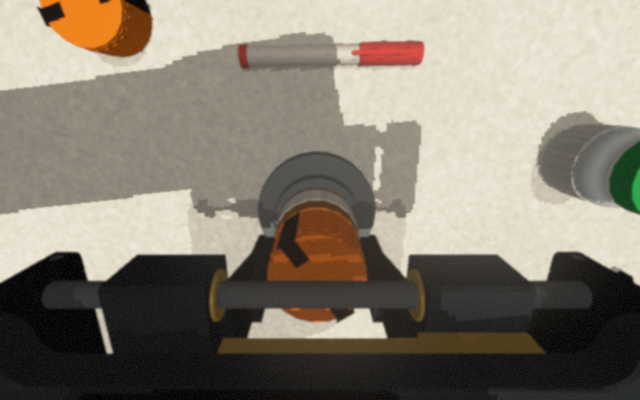

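```bash
for i in 1; do python3 -m creep '[0,0,0.004,0,0,0,-1, 0,0,0.008,0,0,0,-1, 0,0,0.012,0,0,0,-1, 0,0,0.012,0,0,0,-1]'; python3 look.py a15; done
python3 -m creep '[0,0,0.004,0,0,0,-1, 0,0,0.008,0,0,0,-1, 0,0,0.008,0,0,0,-1]'; python3 look.py a16
```

```text
clock: 18.25
eef_pos: [0.5281, -0.1215, 0.1108]
tcp_rot: [0.996, -0.094, 0.0, -0.0]
force: [1.1, -0.4, 10.9]
grip_width: 0.57
18.4 [ 0.851  0.396 -0.838  1.805  0.328  1.087 -0.291] [ 0.5281 -0.1215  0.1107] yaw -0.1867 tilt [ 4.e-04  9.e-04 -1.e+00] F [ 0.69 -0.34 10.07] Tq [-0.098  0.035 -0.072] 0.5661789316910458
clock: 18.7
eef_pos: [0.528, -0.1215, 0.1107]
tcp_rot: [0.993, -0.119, 0.0, -0.0]
force: [-0.1, 0.2, 10.7]
grip_width: 0.57
18.85 [ 0.844  0.393 -0.829  1.805  0.324  1.086 -0.338] [ 0.528  -0.1215  0.1107] yaw -0.2369 tilt [ 1.e-04  8.e-04 -1.e+00] F [-0.91  0.63 11.32] Tq [-0.166  0.214  0.031] 0.5702352668938617
```

View pics/a16w.png

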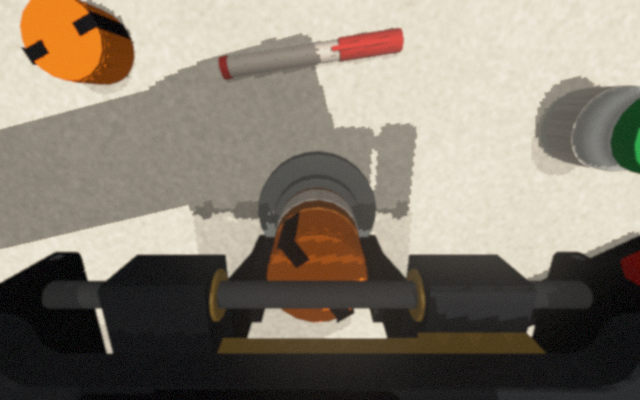

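```bash
python3 -m creep '[0,0,0.004,0,0,0,-1, 0,0,0.008,0,0,0,-1, 0,0,0.008,0,0,0,-1]'; python3 look.py a17
```

```text
clock: 19.15
eef_pos: [0.5279, -0.1215, 0.1107]
tcp_rot: [0.99, -0.143, -0.0, -0.0]
force: [-1.0, -0.4, 11.6]
grip_width: 0.566
19.3 [ 0.837  0.39  -0.82   1.806  0.319  1.084 -0.384] [ 0.528  -0.1215  0.1107] yaw -0.2869 tilt [ 1.e-04  7.e-04 -1.e+00] F [-0.37 -0.22 10.55] Tq [-0.14   0.176  0.109] 0.5659683404701301
```

```bash
python3 -m creep '[0,0,0.004,0,0,0,-1, 0,0,0.004,0,0,0,-1, 0,0,0.004,0,0,-0.006,-1, 0,0,0.004,0,0,-0.012,-1, 0,0,0.004,0,0,-0.018,-1, 0,0,0.004,0,0,-0.018,-1]'; python3 look.py a18
python3 -m creep '[0,0,0,0,0,-0.003,-1, 0,0,0,0,0,-0.003,-1]'; python3 look.py a19
```

```text
clock: 19.9
eef_pos: [0.5277, -0.1215, 0.1147]
tcp_rot: [0.988, -0.155, -0.0, -0.001]
force: [4.4, -0.8, 6.1]
grip_width: 0.568
20.05 [ 0.836  0.383 -0.818  1.802  0.311  1.091 -0.404] [ 0.5277 -0.1215  0.1146] yaw -0.3122 tilt [-5.0e-04  1.3e-03 -1.0e+00] F [ 3.89 -1.15  6.73] Tq [-0.272 -0.775  0.318] 0.5693588882484318
clock: 20.25
eef_pos: [0.5276, -0.1215, 0.1151]
tcp_rot: [0.988, -0.155, -0.0, -0.001]
force: [4.5, -1.3, 3.1]
grip_width: 0.57
20.4 [ 0.836  0.383 -0.818  1.802  0.31   1.092 -0.403] [ 0.5276 -0.1215  0.1151] yaw -0.3121 tilt [-7.0e-04  1.4e-03 -1.0e+00] F [ 4.98 -0.51  4.01] Tq [-0.275 -1.062  0.267] 0.5689540076634503
```

```bash
python3 -m creep '[0,0,0,0.002,0.002,-0.003,-1, 0,0,0,0.003,0.001,-0.003,-1]'; python3 look.py a20
```

```text
clock: 20.6
eef_pos: [0.5277, -0.1215, 0.1155]
tcp_rot: [0.988, -0.155, -0.001, -0.001]
force: [2.9, 0.8, 3.5]
grip_width: 0.569
20.75 [ 0.836  0.383 -0.818  1.8    0.31   1.095 -0.402] [ 0.5276 -0.1216  0.1155] yaw -0.3119 tilt [-0.0022  0.0019 -1.    ] F [3.49 0.1  2.75] Tq [ 0.11  -0.797  0.323] 0.5710919259235205
```

View pics/a20.png

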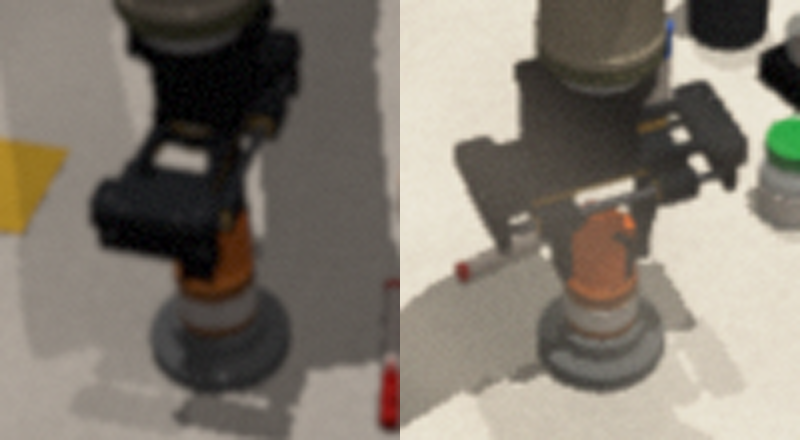

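View pics/a20w.png

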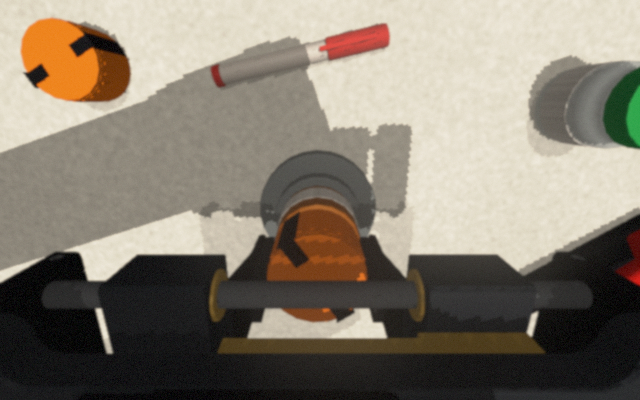

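Rim is at about 86 mm and the upward force is falling off, so the teeth are taking the spring. Letting go.

```bash
python3 -m creep '[0,0,0,0,0,0,1, 0,0,0,0,0,0,1, 0,0,0,0,0,0,1, 0,0,0,0,0,0,1, 0,0,0,0,0,0,1, 0,0,0,0,0,0,1]'; python3 look.py a21
python3 -m creep '[0,0,0,0,0,-0.05,1, 0,0,0,0,0,-0.15,1, 0,0,0,0,0,-0.3,1, 0,0,0,0,0,-0.5,1, 0,0,0,0,0,-0.5,1, 0,0,0,0,0,-0.5,1]'; python3 look.py a22
```

```text
clock: 21.35
eef_pos: [0.5273, -0.1219, 0.1154]
tcp_rot: [0.988, -0.156, -0.002, -0.001]
force: [0.5, -0.4, 0.2]
grip_width: 0.972
21.5 [ 0.836  0.383 -0.817  1.8    0.31   1.095 -0.402] [ 0.5274 -0.1219  0.1155] yaw -0.3123 tilt [-0.0026  0.0016 -1.    ] F [-0.47 -0.24  0.9 ] Tq [-0.058  0.088  0.   ] 0.9926005733526059
clock: 22.1
eef_pos: [0.5284, -0.1221, 0.2422]
tcp_rot: [0.988, -0.156, 0.0, -0.0]
force: [0.3, -0.6, -1.2]
grip_width: 1.004
22.25 [ 0.89   0.257 -0.863  1.656  0.198  1.325 -0.318] [ 0.5271 -0.122   0.2395] yaw -0.3123 tilt [-0.0042  0.0021 -1.    ] F [-0.68  0.15 -0.03] Tq [-0.125  0.067  0.062] 1.0018862989006068
```

View pics/a22.png

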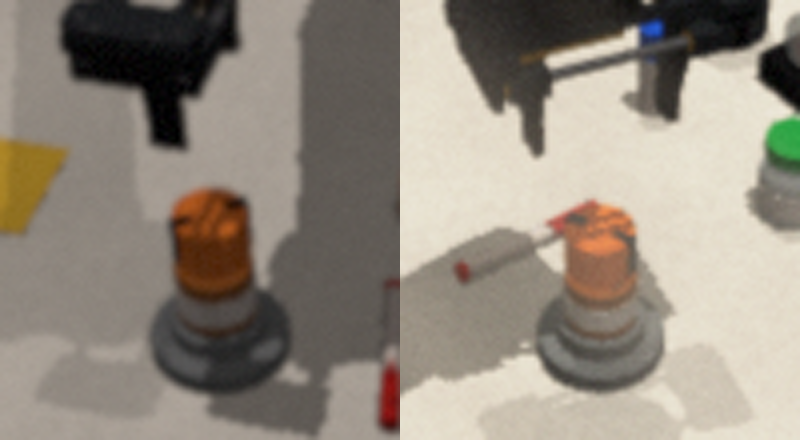

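View pics/a22w.png

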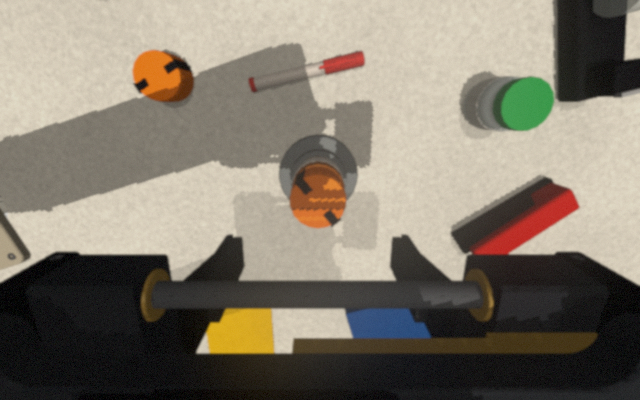

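Run:
```python
from h import *
S=get("scene");T=get("side");W=get("wrist")
big=np.hstack([cv2.resize(d["bgr"][y:y+40,x:x+36],None,fx=11,fy=11,interpolation=cv2.INTER_CUBIC) for d,x,y in ((S,255,170),(T,318,205))]);cv2.imwrite("pics/f1.png",big)
cv2.imwrite("pics/f1w.png",cv2.resize(W["bgr"][140:240,265:375],None,fx=6,fy=6,interpolation=cv2.INTER_CUBIC))
```

```text
(no output)
```

View pics/f1.png

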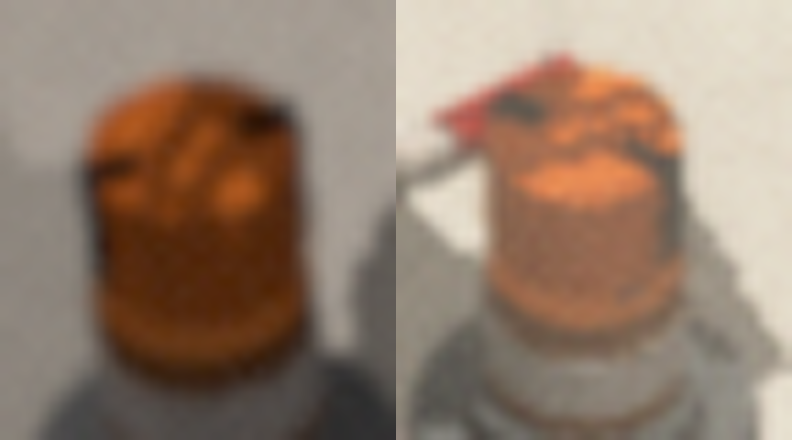

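View pics/f1w.png

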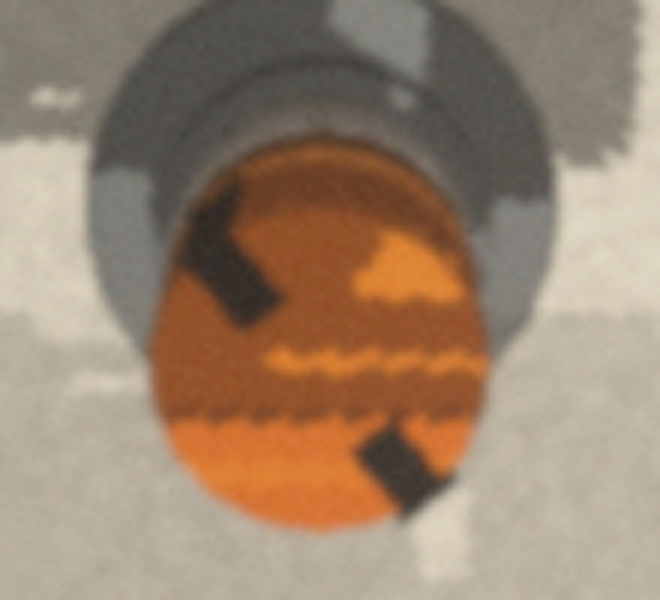

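```bash
python3 - <<'E'
from h import *
S=get("scene");T=get("side");W=get("wrist")
q=lambda x,y:np.array((265+x/6,140+y/6))
ws=q(318.5,376.5)
a=(272.6,182.8);b=(335.6,216.5)
print(tri([(S,a),(T,b)]));print(tri([(S,a),(T,b),(W,ws)]))
A,B=plane(W,q(263,310),.122),plane(W,q(374,443),.122);d=B-A;print("yaw",np.arctan2(d[1],d[0]),(A+B)/2)
print("plug ref",tri([(S,(272.2,182.5)),(T,(335,216.5))])[0])
# predicted top centre pixels for rim 83,86,91
for h in (.083,.086,.091): print(h,proj(S,(.5297,-.1213,h+.036)).round(1),proj(T,(.5297,-.1213,h+.036)).round(1),proj(W,(.5275,-.1215,h+.036)).round(1),ws)
E
python3 -m creep '[0,0,0,0,0.1,-0.05,1, 0,0,0,0,0.25,-0.05,1, 0,0,0,0,0.4,-0.05,1, 0,0,0,0,0.5,-0.05,1, 0,0,0,0,0.5,-0.05,1, 0,0,0,0,0.5,-0.05,1, 0,0,0,0,0.5,-0.05,1]'; python3 look.py a23
```

```text
(array([ 0.53112084, -0.12098239,  0.12370052]), [[-0.3, 0.2], [-0.3, -0.2]])
(array([ 0.52921549, -0.12161262,  0.12393171]), [[-0.5, -0.4], [-0.6, 0.2], [2.3, -1.3]])
yaw -1.2107908492151622 [ 0.52681919 -0.12289968  0.122     ]
plug ref [ 0.52966515 -0.12125576  0.12414228]
0.083 [272.3 184. ] [335.  217.8] [318.4 200.2] [318.08333333 202.75      ]
0.086 [272.3 183.1] [335.  217.1] [318.4 201.2] [318.08333333 202.75      ]
0.091 [272.1 181.7] [335.  215.8] [318.4 203. ] [318.08333333 202.75      ]
clock: 23.25
eef_pos: [0.4899, -0.2397, 0.2529]
tcp_rot: [0.988, -0.155, -0.001, -0.001]
force: [-0.2, -0.3, -0.4]
grip_width: 0.994
23.4 [ 1.062  0.242 -0.797  1.63   0.175  1.347 -0.07 ] [ 0.4898 -0.2399  0.2529] yaw -0.3104 tilt [-0.0024  0.0017 -1.    ] F [-0.84 -0.37 -0.47] Tq [-0.084  0.042  0.001] 0.9985257196568434
```

View pics/a23w.png

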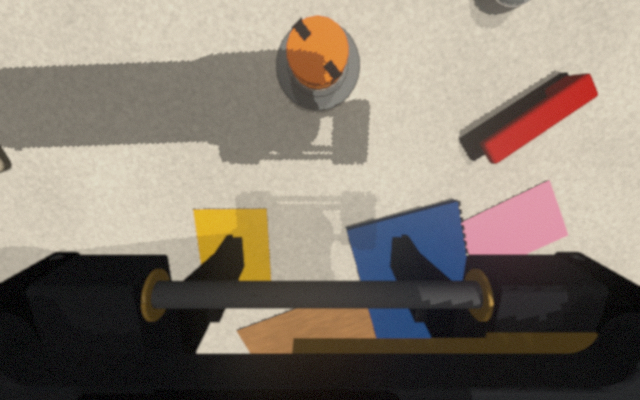

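Run:
```python
from h import *
W=get("wrist");cv2.imwrite("pics/f2.png",cv2.resize(W["bgr"][0:120,260:380],None,fx=5,fy=5,interpolation=cv2.INTER_CUBIC))
for z in (.119,.122,.127): print(z,plane(W,(317,50.5),z).round(4))
```

```text
0.119 [ 0.5261 -0.1222  0.119 ]
0.122 [ 0.526  -0.1226  0.122 ]
0.127 [ 0.5258 -0.1233  0.127 ]
```

View pics/f2.png

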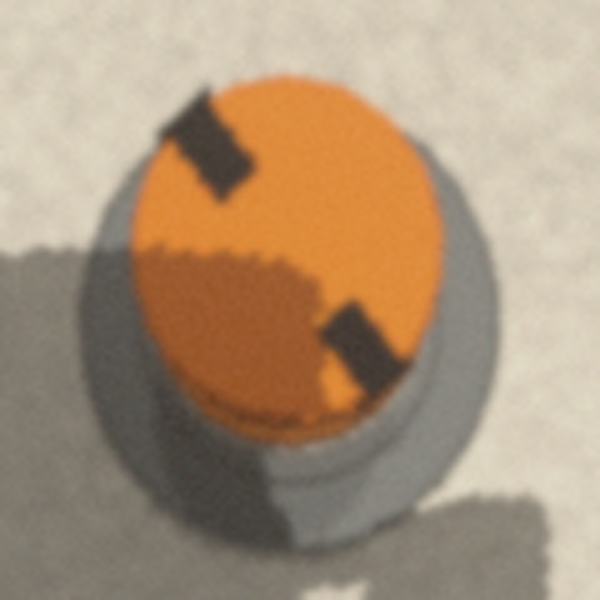

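Run:
```python
from cell import bot
print(bot.close_job())
```

```text
the job is handed in; nothing more can be done
None
```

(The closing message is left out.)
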